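Index a swivel tube holder from its parking bush to the burner station

TASK

Swing the glass tube over to the burner: draw the spring index pin of the swivel holder out of its parking hole by the knob, turn the arm anticlockwise (seen from above), and let the pin drop fully home into the next hole, whose exact place you must find by letting the pin ride on the ring and feeling it fall in. Go gently: do not wrench the arm against the pin while it sits in a hole, and keep the tube in its cradle.

Things in the scene. Friction and masses are not known exactly. Their poses are not given: they have to be found in the camera images.
- pivot (a point): Centre of the swivel holder on its upright turning axis, level with the top face of the index ring, 57 mm above the bench. A round grey foot bolted to the bench carries a flat steel ring (210 mm across) with graduation marks; a swing arm turns on the hub in the middle. Its x axis points level from the turning axis to the parking hole.
- park_hole (a point): Mouth of the parking hole, 85 mm from the turning axis, 59 mm above the bench, 10 mm wide, in a thin steel plate that lies on the ring from 31 degrees before to 31 degrees past this hole. At the start the pin sits in it, under the arm. At the plate's end the pin's path steps down 2 mm to the face of the ring.
- knob (a point): Centre of the round black pull knob of the index pin: 26 mm across, 26 mm high, straight ribbed sides, clear all round; 85 mm from the turning axis, 118 mm above the bench with the pin home; it moves with pin and arm. Under it (below 105 mm) a slimmer barrel, 18 then 23 mm across, stands on the swing arm, whose top is 77 mm above the bench.
- swing_arm (a joint): Angle of the swing arm, rad: 0 at the parking hole, grows anticlockwise seen from above; end stop in the hub at 1.40. Light friction (about 1.2 N at the knob); it stays where it is left. The next hole in the ring lies 0.77 to 1.19 rad (44 to 68 degrees) from the parking hole; the ring is clamped afresh for each job, so its angle is not known more closely.
- index_pin (a joint): How far the index pin is drawn, m: 0 fully home, at most 0.016; its spring pushes it down with 4 N at home, 8 N fully drawn. Pin 8 mm thick, round nose. Drawn 0.011 it clears the parking plate; it rides on the plate at 0.011, on the ring at 0.009; in the next hole it falls to 0 and blocks the arm (play 1 mm either way). No other holes lie on its path.
- tube_mid (a point): Middle of the loose glass tube (138 mm long, 10 mm thick, 12 g, underside 88 mm above the bench) that lies open in the two notches of the cradle, on the side of the swing arm away from the knob, and turns with the arm; x along the tube.
- cradle (a point): Point of the swing arm where the tube's middle belongs: 65 mm from the turning axis on the side away from the knob, 93 mm above the bench.

How it is judged:
By the outcome, as a careful person would: the job done as asked, in the order asked, and still so for the second after the job is handed in, with the robot touching nothing.
It also fails if it takes over 45 s, if anything falls off the work surface, if the arm or the gripper's body presses on something with over 40 N, if the wrist force passes 120 N, or if a joint passes its speed limit or range.

ROBOT

A 7-joint arm with a two-finger parallel gripper is mounted at the origin on a cart in front of the work surface, level with it; the furniture and walls round the work are solid. World frame = base frame: x ahead of the robot, y to its left, z up, the work surface at z = 0. Lengths are in m, angles in rad, forces in N, time in s.
With the tool pointing down it reaches from about 0.425 to 0.95 m from the base axis. Payload 4.7 kg.
Tool frame: the origin (TCP) lies midway between the tips of the shut fingers; the grasp point (between the pads) lies 19 mm behind it; y points along the fingers, x is the direction in which the jaws open and shut, and the axes are right-handed (so a half turn about y gives the same grasp; the last joint's range is limited). The gripper opens to 85 mm and grips with 20 to 120 N. Pads are 22 mm wide; open, the fingers measure 114 mm over their backs; the gripper's body (76 mm by 85 mm) begins 54 mm behind the grasp point. The pads swing forward as they close: fully open they stand 13 mm farther back than shut.
Start: joints at [1.159, 0.469, -0.049, 1.532, 0.024, 1.141, -0.082], TCP at [0.252, -0.626, 0.231] pointing down, gripper open.
Joint ranges: [-2.59, 2.59], [-0.33, 1.99], [-1.39, 1.29], [0.1, 2.45], [-1.04, 4.18], [0.21, 1.99], [-2.66, 2.66]. Speed limits (rad/s): [2.57, 2.57, 3.14, 3.14, 3.14, 3.14, 3.14].

INTERFACE

Orientations are given as a rotation vector (axis times angle).
In Python, from workcell import robot, capture gives the robot as it stands. The module is installed in compiled form; this text tells all that it offers.
- The arm moves only by the tool jog_arm, never from a script. Its argument "steps" is a list of rows, each a list of 5 numbers: the opening, from 0 (shut) to 1 (fully open), then the shift along the tool's x, y, z in m, then the turn about the tool's y in degrees. A call has 1 to 8 rows; each row is the pose to reach, as a shift and turn from the pose measured when the call began, along the tool's axes at that moment; what a row does not reach only later rows make up. A row lasts 1/12 s, in which the tool goes at most 41.7 mm and 7.16 degrees, less where a joint would pass 70% of its speed; a pose out of reach is approached as far as the arm can. A call with a gripper value outside its range is refused whole. The fingers move at their own pace and stop on an object; the grip force is fixed at half the most. Time passes only in rows, so rows that repeat a pose let the fingers close. It gives the time, the measured TCP pose, the force and the opening at its end, in the units of the state.
- robot.sense(): the state, without advancing time (a new reading comes with each control period).
- capture(name): name is "scene" or "top"; returns a dict with "image" (420x560x3 uint8, red, green, blue), "intrinsics" (3x3 intrinsics, pixels), "R" (3x3) and "t" (3): a world point X has camera coordinates R X + t. Camera axes: x right, y down, z forward; pixel columns grow to the right and rows downward; lengths in m; the calibration is good to about 2 mm. A picture is of the moment at which its call begins. There is no depth.
- robot.finish_job(): hands the job in, once; it reports no verdict.
The state is a dict: "clock": time; "joint_positions": joint angles; "qvel": joint speeds; "tau": joint torques, N m; "tcp_pos": TCP position; "eef_rot": TCP orientation; "contact_force": force on the tool from outside, world axes, zero at the start; "torque": the same for the moment, N m; "gripper_width": finger opening in m.
Only numpy, scipy, OpenCV 4.12 (cv2) and the standard library are available. Lean on these libraries where they do the work, as an engineer would, in place of code of your own. Each camera call takes 0.05 s, during which the arm holds its last target. There are 200 camera calls.

## Working session

There is one attempt and no reset: what is moved stays moved. The work goes in short steps, Python scripts to look and compute and a tool call to move; the robot and the scene stay as the last step left them, time stands still between calls to the robot, and variables do not carry over. Pictures are saved under pics/ and viewed, about 8 in all and at most 12, crops included, and the job is handed in when it is done.

Besides the shell and the picture viewer there is one more tool, called after ">>>" as name(argument=value, ...) on one line, values as JSON. jog_arm: Moves the arm, as the interface text tells. Its arguments: {"type":"object","properties":{"steps":{"type":"array","items":{"type":"array","items":{"type":"number"}}}},"required":["steps"]}

```bash
mkdir -p pics; python3 - <<'E'
from workcell import robot,capture
import cv2,numpy as np
s=robot.sense();print({k:np.round(v,3) for k,v in s.items()})
for n in("scene","top"):
    c=capture(n);cv2.imwrite(f"pics/{n}0.png",c["image"][:,:,::-1]);np.savez(f"{n}0.npz",**c)
    print(n,c["intrinsics"].round(1).tolist(),c["R"].round(3).tolist(),c["t"].round(3).tolist())
E
```

```text
{'clock': np.float64(0.0), 'joint_positions': array([ 1.159,  0.469, -0.049,  1.534,  0.024,  1.141, -0.082]), 'qvel': array([-0.002,  0.001,  0.001, -0.003,  0.001,  0.   ,  0.   ]), 'tau': array([-0.0000e+00, -5.1031e+01, -4.7000e-02, -2.3771e+01,  1.1000e-02,
        8.0000e-03,  0.0000e+00]), 'tcp_pos': array([ 0.252, -0.626,  0.23 ]), 'eef_rot': array([-1.365,  0.924, -0.921]), 'contact_force': array([-0.734, -0.473, -0.399]), 'torque': array([ 0.002,  0.021, -0.04 ]), 'gripper_width': np.float64(0.085)}
scene [[404.7, 0.0, 285.6], [0.0, 404.7, 209.5], [0.0, 0.0, 1.0]] [[-0.703, -0.711, 0.001], [-0.485, 0.479, -0.732], [0.52, -0.515, -0.682]] [0.341, 0.433, 0.564]
top [[457.5, 0.0, 274.8], [0.0, 457.5, 211.6], [0.0, 0.0, 1.0]] [[-0.076, -0.997, -0.004], [-0.977, 0.075, -0.201], [0.2, -0.011, -0.98]] [-0.081, 0.635, 0.812]
```

View pics/scene0.png

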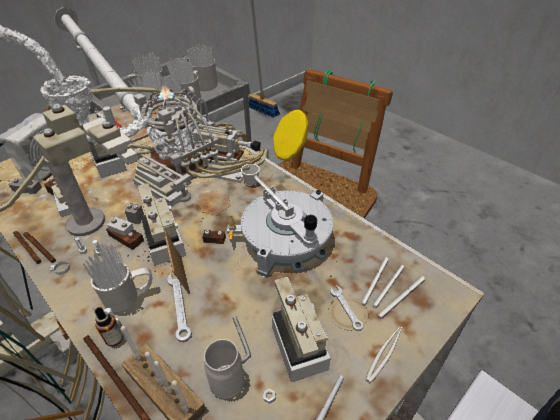

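View pics/top0.png

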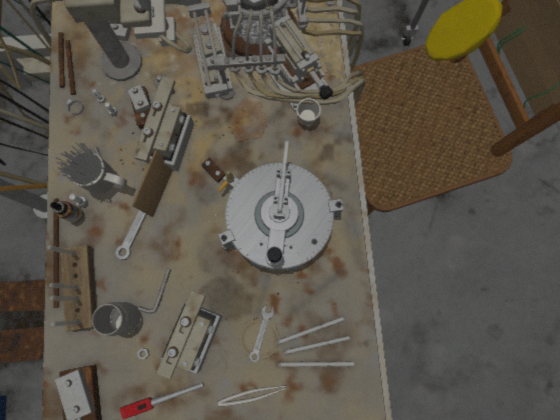

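The scene view shows the grey index holder with the black knob at (310,222). In the top view the ring is centred near (279,214), the knob is at (275,255) and the tube runs up to (287,142).

```bash
cat > h.py <<'E'
import numpy as np,cv2
from scipy.spatial.transform import Rotation as Ro
def ray(c,uv,z):
    d=c["R"].T@np.linalg.inv(c["intrinsics"])@np.array([*uv,1.]);o=-c["R"].T@c["t"]
    return o+d*(z-o[2])/d[2]
def proj(c,X):
    p=c["intrinsics"]@(c["R"]@np.array(X)+c["t"]);return p[:2]/p[2]
def two(cs,uvs):
    A=[];b=[]
    for c,uv in zip(cs,uvs):
        d=c["R"].T@np.linalg.inv(c["intrinsics"])@np.array([*uv,1.]);d/=np.linalg.norm(d);o=-c["R"].T@c["t"]
        P=np.eye(3)-d[:,None]*d;A.append(P);b.append(P@o)
    A=np.vstack(A);b=np.hstack(b);return np.linalg.lstsq(A,b,rcond=None)[0]
def blob(c,box,thr=45):
    x0,y0,x1,y1=box;m=(c["image"][y0:y1,x0:x1].max(2)<thr).astype(np.uint8)
    n,l,s,ce=cv2.connectedComponentsWithStats(m);i=1+np.argmax(s[1:,4]);return ce[i]+[x0,y0],s[i]
E
python3 - <<'E'
from h import *
from workcell import robot
t=np.load("top0.npz");s=np.load("scene0.npz")
a,sa=blob(t,(255,238,300,275));b,sb=blob(s,(295,208,325,240));print(a,sa,b,sb)
k=two([t,s],[a,b]);print("knob",k,"on plane",ray(t,a,.120),ray(s,b,.118), proj(t,k),proj(s,k))
im=t["image"]
print("ring approx",ray(t,(279,214),.057))
r=robot.sense();R=Ro.from_rotvec(r["eef_rot"]).as_matrix();print(R.round(4))
crop=cv2.resize(im[150:280,215:350],None,fx=5,fy=4.6,interpolation=2);cv2.imwrite("pics/crop.png",crop[:,:,::-1])
E
```

```text
[274.38888889 254.88888889] [ 13  10  14  15 108] [310.18954248 222.31372549] [  9   7  13  16 153]
knob [ 0.53744048 -0.12216161  0.12023259] on plane [ 0.53781177 -0.12191819  0.12      ] [ 0.53853844 -0.12409819  0.118     ] [274.54255067 255.07460339] [309.98534817 222.27623176]
ring approx [ 0.62267996 -0.13698985  0.057     ]
[[ 3.736e-01 -7.000e-04  9.276e-01]
 [-9.276e-01  1.600e-03  3.736e-01]
 [-1.700e-03 -1.000e+00 -1.000e-04]]
```

View pics/crop.png

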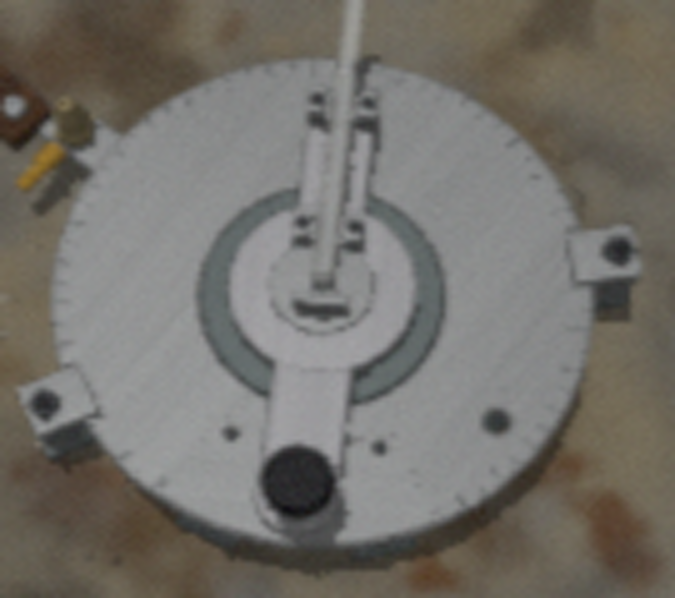

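```bash
python3 - <<'E'
from h import *
t=np.load("top0.npz");s=np.load("scene0.npz")
h,sh=blob(t,(306,234,324,250),80);print(h,sh)
H=ray(t,h,.057);P=np.array([.6225,-.137]);k=np.array([.5378,-.1225])
print(H,np.linalg.norm(H[:2]-P),np.linalg.norm(k-P))
a=np.arctan2(*(k-P)[::-1]);b=np.arctan2(*(H[:2]-P)[::-1]);print(np.degrees(a),np.degrees((b-a)%(2*np.pi)))
E
```

```text
[314.         241.35294118] [ 6  5  5  5 17]
[ 0.56459812 -0.19932176  0.057     ] 0.08506837848113538 0.08593218256276294
170.28556483544278 56.819899872396086
```

>>> jog_arm(steps=[[0.6, -0.024, 0, 0.03, 4], [0.6, -0.048, 0, 0.06, 8], [0.6, -0.072, 0, 0.09, 12], [0.6, -0.096, 0, 0.12, 16], [0.6, -0.12, 0, 0.15, 20], [0.6, -0.144, 0, 0.18, 24], [0.6, -0.168, 0, 0.21, 28], [0.6, -0.192, 0, 0.24, 32]])

```text
clock: 0.77
tcp_pos: [0.4032, -0.356, 0.2304]
eef_rot: [-1.119, 1.342, -1.338]
contact_force: [0.4, -0.5, -0.4]
gripper_width: 0.0512
```

```bash
cat > go.py <<'E'
# usage: go.py theta_deg z [dt_mm dr_mm]  : shift to put TCP over knob at arm angle theta
import sys
from h import *
from workcell import robot
th,z=map(float,sys.argv[1:3]);dt,dr=([float(v)/1000 for v in sys.argv[3:5]] or [0,0])
P=np.array([.6225,-.137]);a=np.radians(170.3+th);u=np.array([np.cos(a),np.sin(a)]);v=np.array([-u[1],u[0]])
X=np.array([*(P+(.085+dr)*u+dt*v),z]);s=robot.sense();R=Ro.from_rotvec(s["eef_rot"]).as_matrix()
xa=np.degrees(np.arctan2(R[1,0],R[0,0]))
print("clock",s["clock"],"tcp",s["tcp_pos"].round(4),"target",X.round(4),"shift",(R.T@(X-s["tcp_pos"])).round(4),"turn",round(-((np.degrees(a)+90-xa+180)%360-180),1),"w",s["gripper_width"])
d=s["tcp_pos"][:2]-P;print("polar r",np.linalg.norm(d),"theta",(np.degrees(np.arctan2(d[1],d[0]))-170.3+180)%360-180)
print("Ftool",(R.T@s["contact_force"]).round(2),"Fz",s["contact_force"][2].round(2),"y axis",R[:,1].round(3))
E
python3 go.py 0 0.18
```

```text
clock 0.7667 tcp [ 0.4032 -0.356   0.2304] target [ 0.5387 -0.1227  0.18  ] shift [-0.2536  0.0507  0.0918] turn -0.6 w 0.05120880563327714
polar r 0.30993396798571615 theta 54.65283799842251
Ftool [0.42 0.37 0.48] Fz -0.37 y axis [-0.001  0.002 -1.   ]
```

>>> jog_arm(steps=[[0.6, -0.036, 0, 0.013, 0], [0.6, -0.072, 0, 0.026, 0], [0.6, -0.108, 0.005, 0.039, 0], [0.6, -0.144, 0.015, 0.052, 0], [0.6, -0.18, 0.025, 0.065, 0], [0.6, -0.216, 0.035, 0.078, 0], [0.6, -0.2536, 0.045, 0.0918, -0.6], [0.6, -0.2536, 0.0507, 0.0918, -0.6]])

```text
clock: 1.43
tcp_pos: [0.5419, -0.113, 0.179]
eef_rot: [-1.126, 1.327, -1.317]
contact_force: [0.1, 1.3, 0.4]
gripper_width: 0.0512
```

```bash
python3 go.py 0 0.102; python3 - <<'E'
from h import *
from workcell import capture
c=capture("scene");cv2.imwrite("pics/s1.png",cv2.resize(c["image"][90:270,210:410,::-1],None,fx=3,fy=3))
E
```

```text
clock 1.4333 tcp [ 0.5419 -0.113   0.179 ] target [ 0.5387 -0.1227  0.102 ] shift [ 0.0106  0.0769 -0.0015] turn 0.8 w 0.051183709651833185
polar r 0.08413932604633541 theta -6.8780400512613085
Ftool [-1.3  -0.34 -0.14] Fz 0.35 y axis [ 0.     0.007 -1.   ]
```

View pics/s1.png

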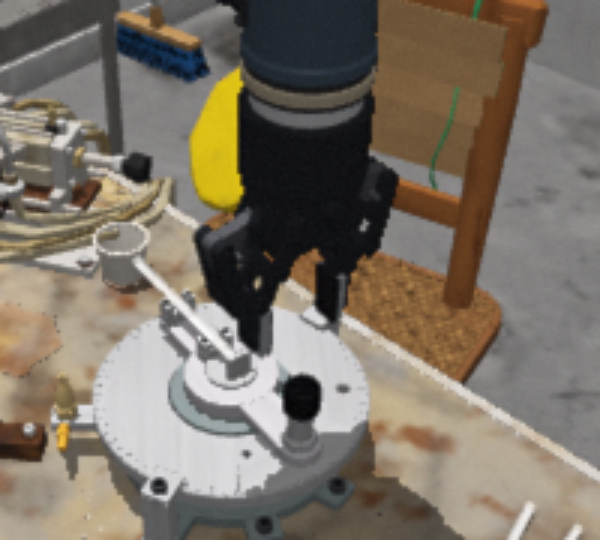

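The crop shows the open gripper above and behind the knob (knob at 300,398), with the tube undisturbed in its cradle. Next I centre over the knob, then descend.

>>> jog_arm(steps=[[0.6, 0.0106, 0, -0.0015, 0.8], [0.6, 0.0106, 0, -0.0015, 0.8], [0.6, 0.0106, 0, -0.0015, 0.8], [0.6, 0.0106, 0.01, -0.0015, 0.8], [0.6, 0.0106, 0.01, -0.0015, 0.8]])

```text
clock: 1.9
tcp_pos: [0.5349, -0.1284, 0.1666]
eef_rot: [-1.122, 1.344, -1.331]
contact_force: [-0.2, -0.7, 0.1]
gripper_width: 0.0516
```

```bash
python3 go.py 0 0.102
```

```text
clock 1.9 tcp [ 0.5349 -0.1284  0.1666] target [ 0.5387 -0.1227  0.102 ] shift [-0.006   0.0646  0.0032] turn -0.4 w 0.05161499340126333
polar r 0.08804207843075935 theta 4.078592459510929
Ftool [ 0.69 -0.15 -0.05] Fz 0.14 y axis [-0.006  0.005 -1.   ]
```

>>> jog_arm(steps=[[0.6, -0.005, 0, 0.003, -0.4], [0.6, -0.005, 0.005, 0.003, -0.4], [0.6, -0.005, 0.01, 0.003, -0.4], [0.6, -0.005, 0.012, 0.003, -0.4], [0.6, -0.005, 0.012, 0.003, -0.4], [0.6, -0.005, 0.012, 0.003, -0.4]])

```text
clock: 2.4
tcp_pos: [0.5385, -0.1239, 0.1544]
eef_rot: [-1.126, 1.339, -1.326]
contact_force: [-0.2, -0.3, -0.6]
gripper_width: 0.0512
```

```bash
python3 go.py 0 0.102
```

```text
clock 2.4 tcp [ 0.5385 -0.1239  0.1544] target [ 0.5387 -0.1227  0.102 ] shift [-0.001   0.0524  0.0003] turn 0.0 w 0.051207943078685876
polar r 0.08499398125209047 theta 0.8205078712874467
Ftool [ 0.35  0.55 -0.19] Fz -0.55 y axis [-0.006  0.005 -1.   ]
```

>>> jog_arm(steps=[[0.6, -0.001, 0.01, 0, 0], [0.6, -0.001, 0.02, 0, 0], [0.6, -0.001, 0.03, 0, 0], [0.6, -0.001, 0.04, 0, 0], [0.6, -0.001, 0.047, 0, 0], [0.5, -0.001, 0.052, 0, 0], [0.45, -0.001, 0.052, 0, 0], [0.45, -0.001, 0.052, 0, 0]])

```text
clock: 3.07
tcp_pos: [0.5383, -0.1226, 0.102]
eef_rot: [-1.126, 1.34, -1.325]
contact_force: [0.2, -0.1, -0.7]
gripper_width: 0.0384
```

```bash
python3 go.py 0 0.102;  python3 - <<'E'
from h import *
from workcell import capture
a=capture("scene")["image"][130:270,230:390,::-1];b=capture("top")["image"][180:300,200:340,::-1]
cv2.imwrite("pics/s2.png",np.hstack([cv2.resize(a,(400,350)),cv2.resize(b,(400,350))]))
E
```

```text
clock 3.0667 tcp [ 0.5383 -0.1226  0.102 ] target [ 0.5387 -0.1227  0.102 ] shift [-0.      0.      0.0004] turn 0.0 w 0.03839189730847316
polar r 0.08541615475076088 theta 0.0022762515741021616
Ftool [0.04 0.66 0.22] Fz -0.67 y axis [-0.007  0.005 -1.   ]
```

View pics/s2.png

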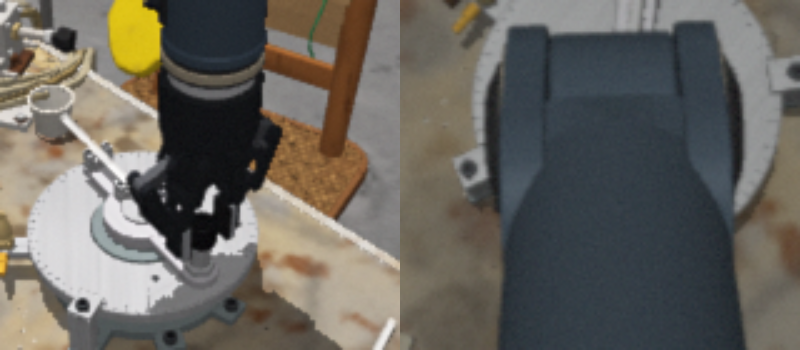

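The left panel shows the knob at (205,232) between the two fingers. The robot hides it in the top view. I close gradually and watch the force for centring.

>>> jog_arm(steps=[[0.4, 0, 0, 0, 0], [0.37, 0, 0, 0, 0], [0.345, 0, 0, 0, 0], [0.345, 0, 0, 0, 0]])

```text
clock: 3.5
tcp_pos: [0.5389, -0.1228, 0.103]
eef_rot: [-1.125, 1.338, -1.327]
contact_force: [-0.1, 0.4, -0.2]
gripper_width: 0.0293
```

```bash
python3 go.py 0 0.102
```

```text
clock 3.5 tcp [ 0.5389 -0.1228  0.103 ] target [ 0.5387 -0.1227  0.102 ] shift [-0.0001  0.001  -0.0002] turn 0.0 w 0.029323186520095874
polar r 0.08479401652679946 theta 0.03967132410599561
Ftool [-0.39  0.19 -0.16] Fz -0.18 y axis [-0.005  0.005 -1.   ]
```

>>> jog_arm(steps=[[0.33, 0, 0, 0, 0], [0.32, 0, 0, 0, 0], [0.32, 0, 0, 0, 0]])

```text
clock: 3.75
tcp_pos: [0.539, -0.1226, 0.1031]
eef_rot: [-1.125, 1.338, -1.327]
contact_force: [-0.0, -0.4, -0.1]
gripper_width: 0.0272
```

```bash
python3 go.py 0 0.102
```

```text
clock 3.75 tcp [ 0.539  -0.1226  0.1031] target [ 0.5387 -0.1227  0.102 ] shift [ 0.0001  0.0011 -0.0002] turn 0.0 w 0.027223278270367503
polar r 0.08476123025597578 theta -0.08846626139828118
Ftool [0.42 0.05 0.04] Fz -0.05 y axis [-0.005  0.005 -1.   ]
```

>>> jog_arm(steps=[[0.25, 0, 0, 0, 0], [0.25, 0, 0, 0, 0], [0.25, 0, 0, 0, 0], [0.25, 0, 0, 0, 0]])

```text
clock: 4.08
tcp_pos: [0.539, -0.1225, 0.1033]
eef_rot: [-1.125, 1.338, -1.326]
contact_force: [-1.0, 0.4, 2.9]
gripper_width: 0.0245
```

```bash
python3 go.py 0 0.102
```

```text
clock 4.0833 tcp [ 0.539  -0.1225  0.1033] target [ 0.5387 -0.1227  0.102 ] shift [ 0.0002  0.0013 -0.0002] turn 0.0 w 0.024478190989050925
polar r 0.08474398931758369 theta -0.12720894705449837
Ftool [-0.28 -2.91 -1.05] Fz 2.92 y axis [-0.004  0.005 -1.   ]
```

>>> jog_arm(steps=[[0.2, 0, -0.003, 0, 0], [0.2, 0, -0.006, 0, 0], [0.2, 0, -0.009, 0, 0], [0.2, 0, -0.012, 0, 0], [0.2, 0, -0.0135, 0, 0], [0.2, 0, -0.0135, 0, 0], [0.2, 0, -0.0135, 0, 0]])

```text
clock: 4.67
tcp_pos: [0.5389, -0.1226, 0.1166]
eef_rot: [-1.125, 1.338, -1.326]
contact_force: [2.0, 1.4, -8.1]
gripper_width: 0.0244
```

```bash
python3 go.py 10 0.116
```

```text
clock 4.6667 tcp [ 0.5389 -0.1226  0.1166] target [ 0.5375 -0.1374  0.116 ] shift [0.0149 0.0005 0.0011] turn -10.0 w 0.024444324935240715
polar r 0.08482033270653046 theta -0.10447099445542563
Ftool [-1.7   8.06  1.77] Fz -8.07 y axis [-0.005  0.005 -1.   ]
```

>>> jog_arm(steps=[[0.2, 0.003, 0, 0.0001, -2], [0.2, 0.0059, 0, 0.0002, -4], [0.2, 0.0089, 0, 0.0005, -6], [0.2, 0.0118, 0, 0.0008, -8], [0.2, 0.0148, 0, 0.0013, -10], [0.2, 0.0177, 0, 0.0019, -12], [0.2, 0.0206, 0, 0.0025, -14], [0.2, 0.0206, 0, 0.0025, -14]])

```text
clock: 5.33
tcp_pos: [0.5378, -0.1434, 0.1162]
eef_rot: [-1.244, 1.159, -1.146]
contact_force: [3.2, 1.4, -8.0]
gripper_width: 0.0244
```

```bash
python3 go.py 30 0.1166
```

```text
clock 5.3333 tcp [ 0.5378 -0.1434  0.1162] target [ 0.5428 -0.1665  0.1166] shift [ 0.0234 -0.0006  0.0032] turn -15.9 w 0.0243728559014124
polar r 0.08495482624265242 theta 14.04185211759534
Ftool [-1.07  8.02  3.33] Fz -8.03 y axis [-0.005  0.005 -1.   ]
```

>>> jog_arm(steps=[[0.2, 0.0044, 0, 0.0001, -3], [0.2, 0.0089, 0, 0.0005, -6], [0.2, 0.0133, 0, 0.001, -9], [0.2, 0.0177, 0, 0.0019, -12], [0.2, 0.022, 0, 0.0029, -15], [0.2, 0.0263, 0, 0.0042, -18], [0.2, 0.0305, 0, 0.0056, -21], [0.2, 0.0305, 0, 0.0056, -21]])

```text
clock: 6.0
tcp_pos: [0.5457, -0.1733, 0.1156]
eef_rot: [-1.384, 0.883, -0.87]
contact_force: [1.9, 2.8, -7.3]
gripper_width: 0.0239
```

```bash
python3 go.py 50 0.1166
```

```text
clock 6.0 tcp [ 0.5457 -0.1733  0.1156] target [ 0.5577 -0.192   0.1166] shift [ 0.022  -0.0012  0.0028] turn -14.9 w 0.023904350360399052
polar r 0.08496529458462632 theta 35.00674483598209
Ftool [-1.7   7.32  2.93] Fz -7.31 y axis [-0.005  0.006 -1.   ]
```

>>> jog_arm(steps=[[0.2, 0.0044, 0, 0.0001, -3], [0.2, 0.0089, 0, 0.0005, -6], [0.2, 0.0133, 0, 0.001, -9], [0.2, 0.0177, 0, 0.0019, -12], [0.2, 0.022, 0, 0.0029, -15], [0.2, 0.022, 0, 0.0029, -15], [0.2, 0.022, 0.001, 0.0029, -15], [0.2, 0.022, 0.0015, 0.0029, -15]])

```text
clock: 6.67
tcp_pos: [0.5574, -0.1916, 0.1137]
eef_rot: [-1.459, 0.683, -0.671]
contact_force: [2.0, 1.1, -6.7]
gripper_width: 0.0241
```

```bash
python3 go.py 50 0.1133
```

```text
clock 6.6667 tcp [ 0.5574 -0.1916  0.1137] target [ 0.5577 -0.192   0.1133] shift [ 0.0005  0.0004 -0.0001] turn 0.0 w 0.02410330506058468
polar r 0.08492110968064877 theta 49.67064487476546
Ftool [0.52 6.67 2.23] Fz -6.67 y axis [-0.006  0.006 -1.   ]
```

>>> jog_arm(steps=[[0.33, 0, 0, 0, 0], [0.35, 0, 0, 0, 0], [0.37, 0, 0, 0, 0], [0.37, 0, 0, 0, 0]])

```text
clock: 7.0
tcp_pos: [0.5578, -0.192, 0.1146]
eef_rot: [-1.46, 0.683, -0.672]
contact_force: [-0.6, 0.5, 0.6]
gripper_width: 0.0315
```

```bash
python3 go.py 53 0.1133;  python3 - <<'E'
from h import *
from workcell import capture
a=capture("scene")["image"][130:270,230:390,::-1]
cv2.imwrite("pics/s3.png",cv2.resize(a,(640,560)))
E
```

```text
clock 7.0 tcp [ 0.5578 -0.192   0.1146] target [ 0.5606 -0.1953  0.1133] shift [0.0044 0.0013 0.    ] turn -3.0 w 0.031499603560727805
polar r 0.08488711043280643 theta 50.04666561969577
Ftool [-0.74 -0.57 -0.12] Fz 0.57 y axis [-0.005  0.005 -1.   ]
```

View pics/s3.png

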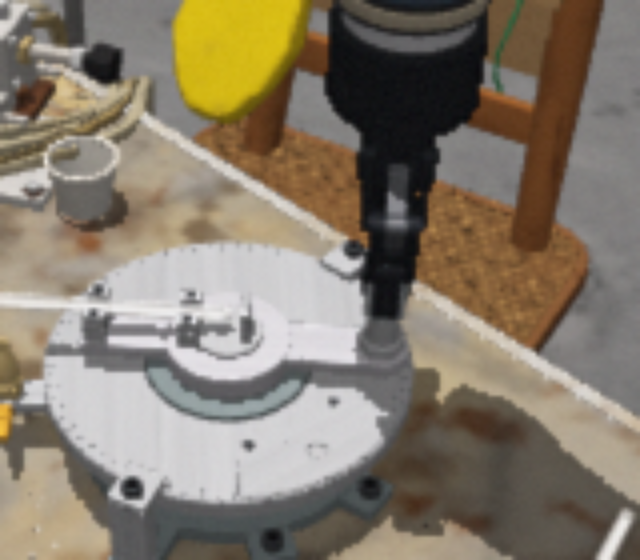

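>>> jog_arm(steps=[[0.37, 0.0015, 0.001, 0, -1], [0.37, 0.003, 0.001, 0, -2], [0.37, 0.0044, 0.001, 0.0001, -3], [0.37, 0.0059, 0.001, 0.0002, -4], [0.37, 0.0074, 0.001, 0.0003, -5], [0.37, 0.0074, 0.001, 0.0003, -5]])

```text
clock: 7.55
tcp_pos: [0.5623, -0.1965, 0.1133]
eef_rot: [-1.48, 0.615, -0.602]
contact_force: [-0.4, 0.4, 0.6]
gripper_width: 0.0318
```

```bash
cat >> go.py <<'E'
if len(sys.argv)>5:
    from workcell import capture
    c=capture("scene");X0=P+.085*u
    p=proj(c,[*X0,.125]).astype(int);m=c["image"][p[1]-35:p[1]+35,p[0]-35:p[0]+35,::-1]
    cv2.imwrite(f"pics/{sys.argv[5]}.png",cv2.resize(m,(560,560)));print(p)
E
python3 go.py 56 0.1133 0 0 n1
```

```text
clock 7.55 tcp [ 0.5623 -0.1965  0.1133] target [ 0.5638 -0.1985  0.1133] shift [ 0.0024 -0.     -0.0004] turn -0.9 w 0.03178139787889328
polar r 0.0846150176829733 theta 54.346625320818134
Ftool [-0.56 -0.56 -0.  ] Fz 0.57 y axis [-0.006  0.006 -1.   ]
[325 197]
```

>>> jog_arm(steps=[[0.37, 0.001, 0, 0, -0.7], [0.37, 0.002, 0, 0, -1.4], [0.37, 0.003, 0, 0.0001, -2], [0.37, 0.004, 0, 0.0001, -2.7], [0.37, 0.004, 0, 0.0001, -2.7]])

```text
clock: 8.02
tcp_pos: [0.5659, -0.2004, 0.1132]
eef_rot: [-1.49, 0.578, -0.568]
contact_force: [-0.3, 0.2, -0.5]
gripper_width: 0.0315
```

```bash
python3 go.py 58 0.1133
```

```text
clock 8.0167 tcp [ 0.5659 -0.2004  0.1132] target [ 0.566  -0.2005  0.1133] shift [ 0.     -0.0001  0.    ] turn -0.3 w 0.031469849558610215
polar r 0.08500049717121717 theta 57.97725548521697
Ftool [-0.33  0.46 -0.01] Fz -0.46 y axis [-0.005  0.005 -1.   ]
```

>>> jog_arm(steps=[[0.37, 0.0005, 0, 0, -0.4], [0.37, 0.001, 0, 0, -0.8], [0.37, 0.0015, 0, 0, -1.2], [0.37, 0.0015, 0, 0, -1.2]])

```text
clock: 8.35
tcp_pos: [0.567, -0.2013, 0.1132]
eef_rot: [-1.495, 0.561, -0.551]
contact_force: [-0.1, 0.4, 1.1]
gripper_width: 0.032
```

```bash
python3 go.py 57 0.1133 0 0 n2
```

```text
clock 8.35 tcp [ 0.567  -0.2013  0.1132] target [ 0.5649 -0.1995  0.1133] shift [-0.0028 -0.0001 -0.    ] turn 2.0 w 0.03198446915659099
polar r 0.084930628684233 theta 58.89856729393364
Ftool [-0.36 -1.09  0.21] Fz 1.09 y axis [-0.005  0.006 -1.   ]
[325 196]
```

View pics/n2.png

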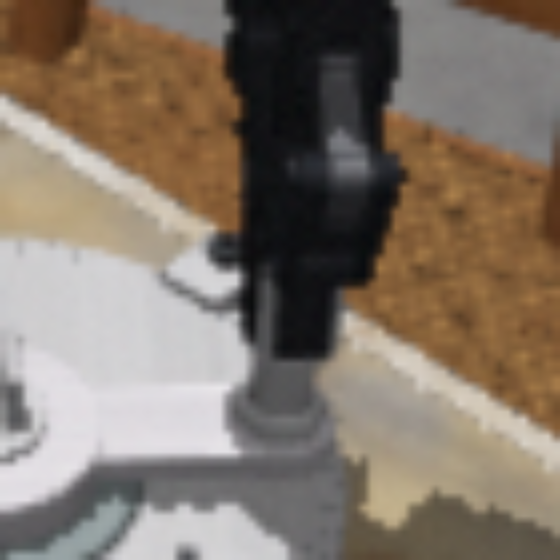

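The crop shows the finger in front of the knob and the barrel and collar at about (283,425), so the drop is hidden. I keep nudging by feel.

>>> jog_arm(steps=[[0.37, 0.0005, 0, 0, -0.4], [0.37, 0.001, 0, 0, -0.8], [0.37, 0.0012, 0, 0, -0.9], [0.37, 0.0012, 0, 0, -0.9]])

```text
clock: 8.73
tcp_pos: [0.5678, -0.2018, 0.1132]
eef_rot: [-1.498, 0.549, -0.538]
contact_force: [-2.7, 2.0, 1.2]
gripper_width: 0.0315
```

```bash
python3 go.py 57 0.1133; python3 - <<'E'
from h import *
from workcell import capture
c=capture("scene")
for th in (55,56,57,58,59):
    a=np.radians(170.3+th);print(th,proj(c,[.6225+.085*np.cos(a),-.137+.085*np.sin(a),.085]).round(2))
X=ray(c,(325.4,214.1),.077);print(X,np.degrees(np.arctan2(X[1]+.137,X[0]-.6225))%360-170.3)
E
```

```text
clock 8.7333 tcp [ 0.5678 -0.2018  0.1132] target [ 0.5649 -0.1995  0.1133] shift [-0.0037 -0.0001 -0.0001] turn 2.9 w 0.03153364515816699
polar r 0.08479332971865217 theta 59.49743887170041
Ftool [-3.35 -1.17 -0.21] Fz 1.2 y axis [-0.005  0.006 -1.   ]
55 [323.99 211.09]
56 [323.94 210.63]
57 [323.87 210.18]
58 [323.8  209.72]
59 [323.71 209.27]
[ 0.55925304 -0.19904135  0.077     ] 54.14867719938917
```

The force rose to 3.4 N at TCP angle 59.5° (knob about 57.7°), which suggests the pin has dropped and blocked the arm. I relieve the load, open, go up and check the knob height.

>>> jog_arm(steps=[[0.37, -0.0025, 0, 0, 0], [0.5, -0.003, 0, 0, 0], [0.6, -0.003, 0, 0, 0], [0.6, -0.003, 0, 0, 0], [0.6, -0.003, -0.015, 0, 0], [0.6, -0.003, -0.035, 0, 0], [0.6, -0.003, -0.06, 0, 0], [0.6, -0.003, -0.09, 0, 0]])

```text
clock: 9.45
tcp_pos: [0.565, -0.2004, 0.2029]
eef_rot: [-1.498, 0.552, -0.536]
contact_force: [-0.2, -0.5, -0.5]
gripper_width: 0.0514
```

>>> jog_arm(steps=[[0.6, 0, -0.03, -0.03, 0], [0.6, 0, -0.05, -0.07, 0], [0.6, 0, -0.05, -0.11, 0], [0.6, 0, -0.05, -0.15, 0], [0.6, 0, -0.05, -0.18, 0], [0.6, 0, -0.05, -0.18, 0]])

```text
clock: 9.95
tcp_pos: [0.4443, -0.3466, 0.2529]
eef_rot: [-1.5, 0.563, -0.545]
contact_force: [-0.9, -0.7, -0.5]
gripper_width: 0.051
```

```bash
python3 go.py 57 0.1133; python3 - <<'E'
from h import *
from workcell import capture
s=capture("scene");t=capture("top");np.savez("s4.npz",**s);np.savez("t4.npz",**t)
a=cv2.resize(s["image"][150:270,230:350,::-1],(400,400));b=cv2.resize(t["image"][140:280,215:355,::-1],(400,400))
cv2.imwrite("pics/s4.png",np.hstack([a,b]))
E
```

```text
clock 9.95 tcp [ 0.4443 -0.3466  0.2529] target [ 0.5649 -0.1995  0.1133] shift [-0.0027  0.1386  0.1909] turn 2.1 w 0.05099221293521835
polar r 0.27513105594811044 theta 59.32505955701674
Ftool [-0.19  0.5  -1.11] Fz -0.49 y axis [-0.011  0.002 -1.   ]
```

View pics/s4.png

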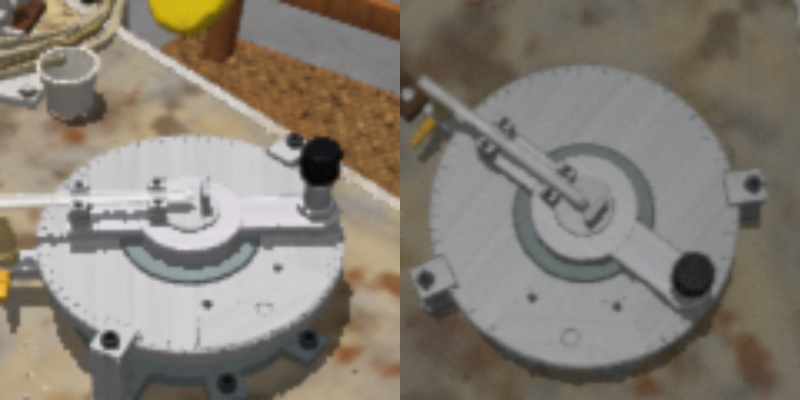

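Both panels now show the knob clear, at (320,160) and (692,275), and the tube in its notches. I triangulate the knob height and angle against the starting pictures.

```bash
python3 - <<'E'
from h import *
P=np.array([.6225,-.137])
for sn,tn,bs,bt in(("scene0","top0",(295,208,325,240),(255,238,300,275)),("s4","t4",(316,186,338,208),(305,225,335,248))):
    s=np.load(sn+".npz");t=np.load(tn+".npz")
    a,sa=blob(t,bt);b,sb=blob(s,bs);k=two([t,s],[a,b]);d=k[:2]-P
    print(a,sa,b,sb,k.round(4),np.linalg.norm(d).round(4),np.degrees(np.arctan2(d[1],d[0]))%360-170.3)
    # gap: knob rows vs predicted heights using the angle seen by top
    for z in(.118,.127):
        X=ray(t,a,z+.003);d=X[:2]-P;u=d/np.linalg.norm(d);Y=P+.085*u
        print(z,"top r",np.linalg.norm(d).round(4),"scene centre",proj(s,[*Y,z]).round(1),"knob bottom",proj(s,[*Y,z-.013]).round(1),"barrel shown",z)
E
```

```text
[274.38888889 254.88888889] [ 13  10  14  15 108] [310.18954248 222.31372549] [  9   7  13  16 153] [ 0.5374 -0.1222  0.1202] 0.0863 -0.1955100884834451
0.118 top r 0.0861 scene centre [309.4 222.7] knob bottom [309.2 227.2] barrel shown 0.118
0.127 top r 0.0871 scene centre [309.7 219.6] knob bottom [309.4 224.1] barrel shown 0.127
[317.16546763 236.35971223] [  6   4  13  15 139] [325.83802817 198.25352113] [  4   5  13  15 142] [ 0.564  -0.2003  0.1206] 0.0862 56.965427961065956
0.118 top r 0.0854 scene centre [324.9 199.1] knob bottom [324.5 203.5] barrel shown 0.118
0.127 top r 0.0856 scene centre [325.2 196.4] knob bottom [324.8 200.9] barrel shown 0.127
```

```bash
python3 -c "
from workcell import robot
s=robot.sense();print(s['clock'],abs(s['qvel']).max());print(robot.finish_job())"
```

```text
10.05 0.05130062081657717
the job is handed in; nothing more can be done
None
```

The tube has been swung over to the burner position and the index pin has dropped into the next hole. I handed the job in at 10.05 s of the 45 s allowed.

**What I did:** I centred the gripper on the knob by feel and drew the pin about 13 mm. I then turned the arm anticlockwise past the parking plate to about 50° and set the pin down on the ring. With the fingers loose around the knob, I nudged it along until it blocked, at a push of 3.4 N. Then I backed off, opened the fingers and withdrew clear.

**Last checks:**
- **Pin depth:** two-view knob height is 120.6 mm, against 120.2 mm at the start with the pin home. A pin still riding on the ring would put the knob about 9 mm higher, so it reads as home to within about 1–2 mm.
- **Arm angle:** the knob turned 57.2° from where it started, and the hole had measured 56.8° in the first picture. They agree within measuring error.
- **Tube:** the last pictures show it still lying in both cradle notches.
- **Forces:** the highest reading was about 9 N, while holding the pin drawn against its spring and turning the arm.

**Checks that failed or disagreed:**
- **The drop was not seen:** the finger hid the knob, so I inferred the fall from the blocking force and the later pictures.
- **One rough estimate was off:** reading the collar's position from a single view during the nudging gave about 54°. I trusted the two-view knob fix instead.
- **One-sided block:** I felt the arm stop only in the anticlockwise direction and did not test it the other way.

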